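# Pin the card-terminal mount

### The arm

A 7-joint arm with a two-finger parallel gripper is mounted at the origin on the work surface. World frame = base frame: x ahead of the robot, y to its left, z up, the work surface at z = 0. Lengths are in m, angles in degrees, forces in N, time in s.
With the tool pointing down it reaches from about 0.425 to 0.875 m from the base axis. Payload 4.7 kg.
Tool frame: the origin (TCP) lies at the very end of the fingers, on their centre line; the grasp point (between the pads) lies 19 mm behind it; z points along the fingers, y is the direction in which the jaws open and shut (so a half turn about z gives the same grasp; the last joint's range is limited). The gripper opens to 87 mm and grips with 3 to 60 N. Pads are 19 mm wide; open, the fingers measure 117 mm over their backs; the gripper's body (75 mm by 190 mm) begins 51 mm behind the grasp point.
Start: joints at [-70.124, 18.392, -4.016, 83.108, 1.295, 78.541, -3.26], TCP at [0.212, 0.614, 0.223] pointing down, gripper open.
Joint ranges: [-163.93, 163.93], [-17.29, 119.83], [-79.2, 71.16], [3.27, 140.29], [-89.18, 269.18], [5.43, 117.66], [-154.24, 154.24]. Speed limits (degrees/s): [147.25, 147.25, 180, 180, 180, 180, 180].

### API

Orientations are given as [roll, pitch, yaw] about the fixed x, y, z axes, in that order (R = Rz(yaw) Ry(pitch) Rx(roll)).
In Python, from cell import * gives the robot as it stands.
- The arm moves only by the tool drive_tool, never from a script. Its argument "moves" is text: rows parted by semicolons, each of 5 numbers parted by spaces: the shift along the tool's x, y, z in m, then the turn about the tool's z in degrees, then the gripper's target within -1 to 1 (fully open at 1, half-way at 0, shut at -1). In form: x y z yaw fingers; .... A call has exactly 8 rows; each row is the pose to reach, as a shift and turn from the pose commanded when the call began, along the tool's axes at that moment; what a row does not reach only later rows make up. A row lasts 1/10 s, in which the tool goes at most 50 mm and 8.59 degrees, less where a joint would pass 70% of its speed; a pose out of reach is approached as far as the arm can. A call with a gripper value outside its range is refused whole. The fingers move at their own pace and stop on an object; "grip_force" is the grip in N (left out, the last holds). Time passes only in rows, so rows that repeat a pose let the fingers close, or fill a call up. It gives the time, the measured TCP pose, the force and the opening at its end, in the units of the state.
- get_obs(): the state, without advancing time (a new reading comes with each control period).
- read_camera(name): name is "side" or "top"; returns (picture, depth): 400x640x3 uint8, red, green, blue; 400x640 float32, m along the optical axis (not along the pixel's ray), 0 where there is no reading.
- calibration(name): a dict with "intrinsics" (3x3 intrinsics, pixels), "cam_to_world" (4x4, takes a point from camera to world coordinates). Camera axes: x right, y up, looking along -z (the intrinsics and any distortion apply to the point x, -y, -z); pixel columns grow to the right and rows downward; lengths in m; the calibration is good to about 2 mm. A picture is of the moment at which its call begins. calibration takes no time and is no camera call.
- sign_off(): hands the job in, once; it reports no verdict.
Trained networks look in the newest picture that a camera, given by its name, has taken for a name from the list of things; names that differ only in an ending like _2 or _b are one class to them, and where a whole thing is asked for, a point or a joint stands for the part that bears it (a point fixed in the world has none). Each returns a list of dicts, best first, with "conf" (0 to 1); they miss things now and then, are a little off and sometimes report something else, mostly with a low value. They report only what shows in the picture. A call takes as long as a camera call. They do not tell look-alikes from the thing itself.
- search_frame(camera, name): "uv" ([column, row] in pixels, amid what is visible of it).
- pinpoint(camera, name): "uv" ([column, row] in pixels: a listed point, or the origin of a listed thing).
The state is a dict: "time_s": time; "qpos": joint angles; "joint_velocities": joint speeds; "effort": joint torques, N m; "tool_pos": TCP position; "tool_rot": TCP orientation; "force": force on the tool from outside, world axes, zero at the start; "wrist_torque": the same for the moment, N m; "grip_width": finger opening in m.
Only numpy, scipy, OpenCV 4.12 (cv2) and the standard library are available. Lean on these libraries where they do the work, as an engineer would, in place of code of your own. Each camera call takes 0.05 s, during which the arm holds its last target. There are 200 camera calls.

### The job

The lock bar inside the card-terminal mount on the shop counter has slipped, so its holes no longer line up with those in the top plate. Work the tapered drift pin from the wooden rack down through the pin hole (the one away from the stud) until it is fully home and has drawn the bar into line, leave it there, then fit the bolt fully home in the other hole, beside the stud. Feel your way in and do not force either of them, and leave the calculator, receipt pad, marker, ruler, tape roll and stapler where they are.

Things in the scene. Friction and masses are not known exactly. Their poses are not given: they have to be found in the camera images.
- mount: Fixed grey steel box, 80 (x) x 200 (y) x 60 mm high; black card terminal (up to 75 mm high) in a cradle on its +x side. Origin: centre of the box's underside, z up. Top plate 8 mm thick, two round through holes on its y axis: pin hole (18 mm) at y = -50, bolt hole (14 mm) at y = +50 mm. A stud (12 mm wide, 6 mm high) stands at y = +90 mm, beside the bolt hole.
- pin_hole (a point): Centre of the pin hole's mouth, in the plate's top face, 60 mm above the counter; axes as the mount's. At the start the bar has slipped 8.6 to 9.8 mm along +y or -y: which way is not told, but can be felt (or seen in the holes). A tip going down at the hole's centre lands on the bar; about 5 mm from the centre, towards the side the bar has slipped to, it passes both holes.
- bolt_hole (a point): Centre of the bolt hole's mouth, in the top face of the mount's plate; axes as the mount's.
- drift: Loose tapered steel drift pin, 0.15 kg. Origin: on its axis, at its collar's underside; z up its axis. Above: collar 28 mm wide, 4 mm thick, then a dark round grip 20 mm wide from 4 to 42 mm. Below: 17 mm shank to -22 mm, taper to a blunt tip 5 mm wide at -46 mm. Starts upright in a rack socket, collar on the rack's top. Fully home: collar on the mount's plate.
- bolt: Loose steel bolt, plain shank (no thread to turn), 0.12 kg. Origin: on its axis, at its flange's underside; z up its axis. Above: flange 28 mm wide, 4 mm thick, then a six-sided head about 24 mm across from 4 to 34 mm. Below: 11 mm shank to -32 mm, the last 6 mm tapered to 6 mm. Starts upright in the rack's other socket, flange on its top. Fully home: flange on the mount's plate.
- rack: Fixed plywood block, 60 (x) x 140 (y) x 56 mm high. Origin: centre of its underside. Two 19.5 mm sockets through its top at y = -36 and +36 mm; which holds the drift and which the bolt varies.
- calculator: Bystander: black desk calculator 190 x 130 x 28 mm, origin under its centre.
- receipt_pad: Bystander: receipt pad 200 x 120 x 16 mm, origin under its centre.
- marker: Bystander: marker pen 130 mm long, 19 mm thick, along its x axis, origin under its centre.
- ruler: Bystander: steel ruler 300 x 30 x 4 mm, origin under its centre.
- tape_roll: Bystander: roll of tape 90 mm wide, 24 mm high, lying flat, origin under its centre.
- stapler: Bystander: stapler 130 x 34 x 47 mm, origin under its centre.
- bar_way (a point): Fixed point of the mount on its centre line, 9 mm below the plate's top face: the level of the lock bar's top. The loose steel bar inside is 10 mm thick, empty space below it (30 mm and more), with the same two holes as the plate. It slides only along the mount's y axis, against about 2.5 N of friction, and stays where left. This point does not move with the bar.
- bar (a joint): Slide of the lock bar inside the mount along the mount's y axis, in m, growing towards +y. It is counted from about where the bar lies at the start (within 0.6 mm), not from the lined-up place: it tells how far the bar has been drawn, not which way it has to go. Lined up, it reads about -9.2 mm if the bar had slipped to +y, +9.2 mm if to -y.
Things that resemble listed ones, but are neither listed nor needed, are in the scene too. Leave any orange or turquoise look-alike of the bolt alone.

How it is judged:
By the outcome, as a careful person would: the job done as asked, in the order asked, and still so for the second after the job is handed in, with the robot touching nothing.
It also fails if it takes over 72 s, if anything falls off the work surface, if the arm or the gripper's body presses on something with over 40 N, if the wrist force passes 120 N, or if a joint passes its speed limit or range.

## Working session

There is one attempt and no reset: what is moved stays moved. The work goes in short steps, Python scripts to look and compute and a tool call to move; the robot and the scene stay as the last step left them, time stands still between calls to the robot, and variables do not carry over. Pictures are saved under pics/ and viewed, about 8 in all and at most 12, crops included, and the job is handed in when it is done.

Besides the shell and the picture viewer there is one more tool, called after "Request:" by a JSON object that holds its "name" and its "arguments", one argument or row to a line. drive_tool: Moves the arm, as the interface text tells. Its arguments: {"type":"object","properties":{"moves":{"type":"string"},"grip_force":{"type":"number"}},"required":["moves"]}

```bash
mkdir -p pics
cat > h.py <<'E'
from cell import *
import numpy as np, cv2
def ray(cam,uv):
    c=calibration(cam);K=np.array(c["intrinsics"]);T=np.array(c["cam_to_world"])
    p=np.linalg.inv(K)@[uv[0],uv[1],1]; d=T[:3,:3]@[p[0],-p[1],-p[2]]
    return T[:3,3],d
def at_z(cam,uv,z):
    o,d=ray(cam,uv); return o+d*(z-o[2])/d[2]
def at_d(cam,uv,dep):
    o,d=ray(cam,uv); return o+d*dep
def proj(cam,P):
    c=calibration(cam);K=np.array(c["intrinsics"]);T=np.array(c["cam_to_world"])
    q=T[:3,:3].T@(np.array(P)-T[:3,3]); q=K@[q[0],-q[1],-q[2]]; return q[:2]/q[2]
np.set_printoptions(precision=4,suppress=True)
E
ls
python3 - <<'E'
from h import *
zs=dict(mount=0,pin_hole=.06,bolt_hole=.06,drift=.056,bolt=.056,rack=0)
for c in("top","side"):
    im,d=read_camera(c); cv2.imwrite(f"pics/{c}0.png",im[:,:,::-1]); np.save(f"{c}d.npy",d)
    k=calibration(c); print(c,np.array(k["cam_to_world"]),k["intrinsics"],[x for x in k])
    for n,z in zs.items():
        for r in pinpoint(c,n)[:4]: print(n,np.array(r["uv"]),round(r["conf"],2),at_z(c,r["uv"],z))
print(get_obs())
E
```

```text
h.py
pics
top [[-0.025   0.9961 -0.0845  0.4553]
 [-0.9997 -0.0252 -0.0012 -0.016 ]
 [-0.0034  0.0844  0.9964  1.3039]
 [ 0.      0.      0.      1.    ]] [[457.93     0.     312.4723]
 [  0.     457.93   200.0423]
 [  0.       0.       1.    ]] ['intrinsics', 'cam_to_world']
mount [300.3 203.4] 0.84 [0.5571 0.0206 0.    ]
pin_hole [315.6 198.3] 0.84 [ 0.5653 -0.0231  0.06  ]
pin_hole [332.4 268.7] 0.56 [ 0.374  -0.0634  0.06  ]
bolt_hole [284.2 199.3] 0.98 [0.5647 0.0626 0.06  ]
drift [386.  209.1] 0.39 [ 0.5312 -0.2144  0.056 ]
bolt [411.9 237.9] 0.65 [ 0.4512 -0.2816  0.056 ]
bolt [417.8 210.8] 0.63 [ 0.5244 -0.3009  0.056 ]
bolt [388.7 238.7] 0.5 [ 0.4506 -0.2186  0.056 ]
bolt [435.7 235.1] 0.4 [ 0.4571 -0.3465  0.056 ]
rack [396.  210.9] 0.58 [ 0.5288 -0.2516  0.    ]
side [[ 0.9531  0.2006 -0.2267  0.3247]
 [-0.302   0.6815 -0.6666 -0.7114]
 [ 0.0208  0.7038  0.7101  0.7632]
 [ 0.      0.      0.      1.    ]] [[379.4513   0.     311.6016]
 [  0.     379.4513 202.2145]
 [  0.       0.       1.    ]] ['intrinsics', 'cam_to_world']
mount [311.7 195.4] 0.59 [0.577  0.0314 0.    ]

[... 181 characters left out ...]
[ 0.5308 -0.2995  0.056 ]
bolt [300.6 292.6] 0.53 [ 0.4465 -0.2983  0.056 ]
bolt [293.1 271.5] 0.5 [ 0.4457 -0.2423  0.056 ]
rack [331.1 280.9] 0.96 [ 0.5337 -0.2563  0.    ]
{'time_s': 0.7, 'qpos': array([-70.1244,  18.3892,  -4.018 ,  83.1051,   1.2963,  78.5397,
        -3.2629]), 'joint_velocities': array([ 0.0263, -0.0277,  0.0318,  0.0005,  0.0027, -0.0724, -0.0338]), 'effort': array([ -0.0008, -49.0958,  -0.403 , -31.2697,  -0.0635,   0.0337,
         0.    ]), 'tool_pos': array([0.2124, 0.6144, 0.2226]), 'tool_rot': array([179.9888,   0.0032, 160.9322]), 'force': array([-0.2033,  0.5595,  0.4354]), 'wrist_torque': array([-0.0196, -0.0209, -0.065 ]), 'grip_width': 0.08731753108937161}
```

View pics/top0.png

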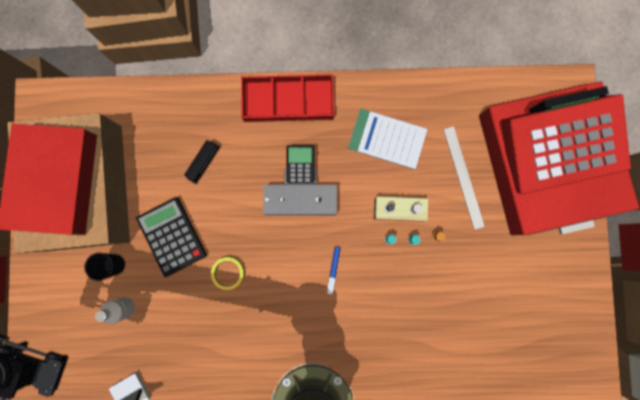

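View pics/side0.png

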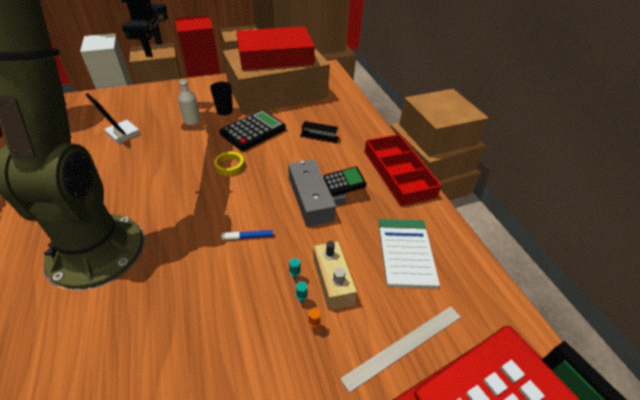

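The top view shows the grey mount at about (300,199), with the stud at its left end (266,200) and the card terminal behind it. The rack is at (402,208), with the dark-gripped drift in its left socket (390,207) and the steel bolt in its right (416,209). Three look-alike studs stand in front of the rack. The side view agrees. I'll refine with depth and enlarged crops.

Run:
```python
from h import *
from scipy.optimize import minimize
def cloud(c):
    d=np.mean([read_camera(c)[1] for _ in range(4)],0); v,u=np.mgrid[:400,:640]
    k=calibration(c);K=np.array(k["intrinsics"]);T=np.array(k["cam_to_world"])
    P=np.stack([(u-K[0,2])/K[0,0]*d,-(v-K[1,2])/K[1,1]*d,-d],-1)@T[:3,:3].T+T[:3,3]; return P
for c in("top","side"):
    P=cloud(c); X=P.reshape(-1,3)
    def box(x0,x1,y0,y1,z0,z1):
        return X[(X[:,0]>x0)&(X[:,0]<x1)&(X[:,1]>y0)&(X[:,1]<y1)&(X[:,2]>z0)&(X[:,2]<z1)]
    for n,b in dict(mount=(.48,.63,-.12,.16,.05,.07),rack=(.47,.6,-.36,-.17,.046,.066)).items():
        Q=box(*b); print(c,n,len(Q),np.median(Q[:,2]),cv2.minAreaRect((Q[:,:2]*1000).astype(np.float32)),Q.mean(0))
    for n,(x,y) in dict(dr=(.53,-.215),bo=(.525,-.30)).items():
        Q=box(x-.03,x+.03,y-.03,y+.03,.075,.12); print(n,len(Q),Q.mean(0),Q.max(0),Q.min(0))
a=cv2.imread("pics/top0.png");b=cv2.imread("pics/side0.png")
r=lambda i,x,y,w,h:cv2.resize(i[y:y+h,x:x+w],(400,300),interpolation=cv2.INTER_CUBIC)
o=np.vstack([np.hstack([r(a,260,169,80,60),r(b,272,150,80,60)]),np.hstack([r(a,362,179,80,60),r(b,300,240,80,60)])])
cv2.imwrite("pics/crop1.png",o)
```

```text
top mount 2279 0.059411334633851176 ((576.207763671875, 20.676612854003906), (199.73562622070312, 105.4815673828125), 88.52916717529297) [0.5665 0.0214 0.059 ]
top rack 995 0.05573563151461136 ((530.8279418945312, -256.933349609375), (140.06393432617188, 60.105499267578125), 86.17998504638672) [ 0.5304 -0.2552  0.0558]
dr 55 [ 0.5327 -0.2195  0.0949] [ 0.5424 -0.2113  0.0999] [ 0.5235 -0.2292  0.075 ]
bo 73 [ 0.5282 -0.2917  0.0885] [ 0.5405 -0.2801  0.0927] [ 0.5168 -0.3049  0.0776]
side mount 1600 0.05895265575232539 ((579.0086669921875, 19.4019775390625), (201.66603088378906, 102.6838150024414), 88.32181549072266) [0.5689 0.0099 0.0584]
side rack 1214 0.055317073180802645 ((535.4131469726562, -257.67999267578125), (141.37417602539062, 60.434879302978516), 85.96515655517578) [ 0.5322 -0.2671  0.0553]
dr 96 [ 0.5359 -0.2258  0.0914] [ 0.5466 -0.2134  0.0984] [ 0.5278 -0.232   0.0754]
bo 126 [ 0.5317 -0.2963  0.0868] [ 0.5459 -0.2818  0.0908] [ 0.5205 -0.3062  0.0751]
```

View pics/crop1.png

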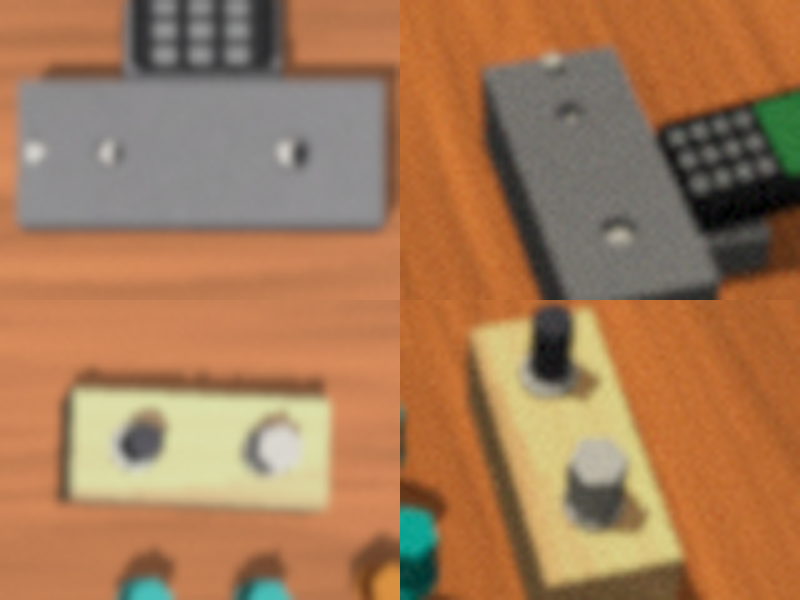

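The holes show the bar (bright) on the +y side and dark on the -y side. So the bar slipped to -y, and entry is at about y = -5 mm from the pin-hole centre. Estimates in m:

| Item | x | y | yaw |
|---|---|---|---|
| Mount | 0.5655 | 0.020 | about -1.6° |
| Rack | 0.533 | -0.257 | about -3.9° |
| Drift | 0.535 | -0.222 | – |
| Bolt | 0.531 | -0.293 | – |

First move: swing over towards the rack.

Request:
{"name": "drive_tool", "arguments": {
  "moves": "-0.040 -0.021 0 8.5 0.24; -0.080 -0.042 0 17 0.24; -0.120 -0.063 0 25.5 0.24; -0.160 -0.084 0 34 0.24; -0.200 -0.105 0 42.5 0.24; -0.240 -0.126 0 51 0.24; -0.280 -0.147 0 59.5 0.24; -0.320 -0.168 0 68 0.24",
  "grip_force": 25
}}

```text
time_s: 1.9
tool_pos: [0.461, 0.3496, 0.2229]
tool_rot: [180.0, -0.0, 92.6]
force: [0.1, 0.4, 0.3]
grip_width: 0.0538
```

```bash
cat >> h.py <<'E'
def to(x,y,z,yaw=-1.6):
    o=get_obs();p=np.array(o["tool_pos"]);a=np.radians(o["tool_rot"][2]);d=np.array([x,y,z])-p
    print("t",o["time_s"],"p",p,"rot",o["tool_rot"],"F",o["force"],"w",o["grip_width"])
    dy=-(yaw-o["tool_rot"][2]); dy=(dy+180)%360-180
    print("shift x %.4f y %.4f z %.4f turn %.2f"%(d[0]*np.cos(a)+d[1]*np.sin(a),d[0]*np.sin(a)-d[1]*np.cos(a),-d[2],dy))
E
python3 -c "
from h import *
to(.555,-.05,.2);to(.535,-.222,.16)"
```

```text
t 1.9 p [0.461  0.3496 0.2229] rot [179.9689  -0.0377  92.5915] F [0.0964 0.4317 0.3095] w 0.05376680262719439
shift x -0.4034 y 0.0758 z 0.0229 turn 94.19
t 1.9 p [0.461  0.3496 0.2229] rot [179.9689  -0.0377  92.5915] F [0.0964 0.4317 0.3095] w 0.05376680262719439
shift x -0.5744 y 0.0481 z 0.0629 turn 94.19
```

Request:
{"name": "drive_tool", "arguments": {
  "moves": "-0.048 0.010 0 8.5 0.24; -0.096 0.020 0 17 0.24; -0.144 0.030 0 25.5 0.24; -0.192 0.040 0 34 0.24; -0.240 0.050 0 42.5 0.24; -0.288 0.060 0.005 51 0.24; -0.336 0.070 0.010 59.5 0.24; -0.384 0.074 0.02 68 0.24"
}}

```text
time_s: 2.7
tool_pos: [0.5547, -0.0305, 0.2034]
tool_rot: [180.0, -0.2, 24.6]
force: [0.4, 0.3, -0.8]
grip_width: 0.0542
```

```bash
python3 -c "
from h import *
to(.535,-.222,.12);"
```

```text
t 2.7 p [ 0.5547 -0.0305  0.2034] rot [179.9544  -0.1644  24.6037] F [ 0.4233  0.3199 -0.8088] w 0.054217605805021135
shift x -0.0976 y 0.1659 z 0.0834 turn 26.20
```

Request:
{"name": "drive_tool", "arguments": {
  "moves": "-0.02 0.035 0.012 8 0.24; -0.042 0.07 0.025 16 0.24; -0.062 0.105 0.04 24 0.24; -0.082 0.14 0.06 26.2 0.24; -0.0976 0.166 0.075 26.2 0.24; -0.0976 0.166 0.0834 26.2 0.24; -0.0976 0.166 0.0834 26.2 0.24; -0.0976 0.166 0.0834 26.2 0.24"
}}

```text
time_s: 3.5
tool_pos: [0.5356, -0.2189, 0.1194]
tool_rot: [-180.0, -0.0, -1.2]
force: [0.2, 0.5, 0.4]
grip_width: 0.054
```

Run:
```python
from h import *
to(.535,-.222,.063)
ims=[]
for c in("top","side"):
    im,d=read_camera(c); u,v=proj(c,get_obs()["tool_pos"]).astype(int); print(c,proj(c,get_obs()["tool_pos"]))
    x,y=u-40,v-45; ims.append(cv2.resize(im[y:y+90,x:x+80,::-1],(400,450),interpolation=cv2.INTER_CUBIC))
cv2.imwrite("pics/g1.png",np.hstack(ims))
```

```text
t 3.5 p [ 0.5356 -0.2189  0.1194] rot [-179.9524   -0.0205   -1.163 ] F [0.1672 0.5466 0.4469] w 0.0540065266308374
shift x -0.0006 y 0.0031 z 0.0564 turn 0.44
top [391.4622 205.6315]
side [329.5074 236.2397]
```

View pics/g1.png

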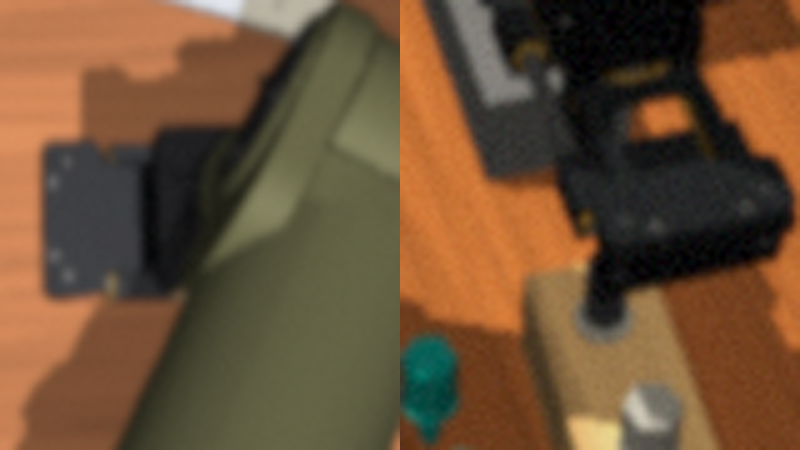

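The gripper is above the drift, roughly centred in the side view. Next I descend and close.

Request:
{"name": "drive_tool", "arguments": {
  "moves": "-0.0006 0.003 0.015 0 0.24; -0.0006 0.003 0.03 0 0.24; -0.0006 0.003 0.043 0 0.24; -0.0006 0.003 0.0525 0 0.24; -0.0006 0.003 0.0555 0 0.24; -0.0006 0.003 0.0555 0 -0.3; -0.0006 0.003 0.0555 0 -0.8; -0.0006 0.003 0.0555 0 -0.8",
  "grip_force": 8
}}

```text
time_s: 4.4
tool_pos: [0.5348, -0.2236, 0.0643]
tool_rot: [180.0, -0.1, -1.3]
force: [0.4, -0.4, -0.0]
grip_width: 0.0373
```

Request:
{"name": "drive_tool", "arguments": {
  "moves": "0 0 0 0 -0.8; 0 0 0 0 -0.8; 0 0 0 0 -0.8; 0 0 0 0 -0.8; 0 0 0 0 -0.8; 0 0 0 0 -0.8; 0 0 0 0 -0.8; 0 0 0 0 -0.8",
  "grip_force": 8
}}

```text
time_s: 5.2
tool_pos: [0.5347, -0.2225, 0.064]
tool_rot: [-179.9, -0.0, -1.2]
force: [-1.1, 4.5, 5.6]
grip_width: 0.0198
```

Gripped at 19.8 mm. The y force shows the socket lies slightly further to +y, so I'll relieve that, firm up the grip and lift.

Request:
{"name": "drive_tool", "arguments": {
  "moves": "0 -0.0008 0 0 -0.8; 0 -0.0012 0 0 -0.8; 0 -0.0012 0 0 -0.8; 0 -0.0012 0 0 -0.8; 0 -0.0012 -0.005 0 -0.8; 0 -0.0012 -0.015 0 -0.8; 0 -0.0012 -0.03 0 -0.8; 0 -0.0012 -0.045 0 -0.8",
  "grip_force": 25
}}

```text
time_s: 6.0
tool_pos: [0.5339, -0.2228, 0.1099]
tool_rot: [180.0, 0.0, -1.3]
force: [0.3, -0.3, -2.0]
grip_width: 0.0192
```

```bash
python3 -c "
from h import *
to(.564,-.0345,.13);"
```

```text
t 6.0 p [ 0.5339 -0.2228  0.1099] rot [179.9536   0.0246  -1.2993] F [ 0.2953 -0.3413 -2.0474] w 0.01919272846573039
shift x 0.0258 y -0.1890 z -0.0201 turn 0.30
```

Request:
{"name": "drive_tool", "arguments": {
  "moves": "0 -0.01 -0.018 0 -0.8; 0.003 -0.035 -0.03 0 -0.8; 0.01 -0.075 -0.03 0 -0.8; 0.016 -0.115 -0.03 0 -0.8; 0.021 -0.155 -0.03 0 -0.8; 0.025 -0.18 -0.03 0 -0.8; 0.0258 -0.189 -0.03 0.3 -0.8; 0.0258 -0.189 -0.03 0.3 -0.8"
}}

```text
time_s: 6.8
tool_pos: [0.5646, -0.033, 0.1395]
tool_rot: [180.0, -0.0, -1.4]
force: [0.6, -0.7, -0.6]
grip_width: 0.0192
```

Run:
```python
from h import *
to(.564,-.0345,.13)
ims=[];p=get_obs()["tool_pos"]
for c in("top","side"):
    im,d=read_camera(c); q=proj(c,[p[0],p[1],p[2]-.05]); print(c,"tip expected",q)
    u,v=q.astype(int); x,y=u-40,v-45; print(x,y); ims.append(cv2.resize(im[y:y+90,x:x+80,::-1],(400,450),interpolation=cv2.INTER_CUBIC))
    print([(n,[(np.round(r["uv"],1),round(r["conf"],2)) for r in pinpoint(c,n)[:2]]) for n in("drift","pin_hole","bolt_hole")])
cv2.imwrite("pics/g2.png",np.hstack(ims))
```

```text
t 6.8 p [ 0.5646 -0.033   0.1395] rot [179.9872  -0.0456  -1.4481] F [ 0.6016 -0.7162 -0.5516] w 0.01917787204652204
shift x -0.0006 y 0.0015 z 0.0095 turn 0.15
top tip expected [319.3807 197.4885]
279 152
[('drift', []), ('pin_hole', []), ('bolt_hole', [(array([282. , 198.9]), 0.85)])]
side tip expected [315.3683 188.2802]
275 143
[('drift', [(array([315. , 177.5]), 0.49)]), ('pin_hole', [(array([316.2, 196.9]), 0.55), (array([402.4, 345.7]), 0.42)]), ('bolt_hole', [(array([303.2, 172.7]), 0.69)])]
```

View pics/g2.png

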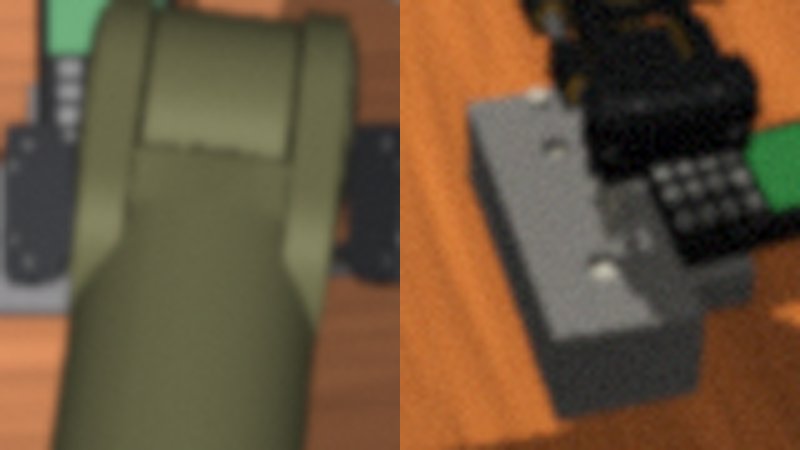

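Run:
```python
from h import *
p=get_obs()["tool_pos"]
print("hole side",at_z("side",(316.0,196.7),.06),"bolt hole", at_z("side",(275+156/5-.4-0,143+150/5),.06))
for z in(.0855,.1075,.1315,.1355): print(z,proj("side",[p[0],p[1],z]))
print("drift net at z",at_z("side",(315,177.5),.1315))
im,d=read_camera("side")
v,u=np.mgrid[172:200,300:335]; k=[at_d("side",(a,b),d[b,a]) for a,b in zip(u.ravel(),v.ravel())]
k=np.array(k).reshape(28,35,3)
print("cols 308..328 z,mm"); 
for i in range(0,28): print(172+i,(k[i,8:30,2]*1000).astype(int))
s=k[(k[...,2]>.085)&(k[...,2]<.128)]; print(len(s),s.mean(0),s.min(0),s.max(0))
cv2.imwrite("pics/g3.png",cv2.resize(im[160:215,285:350,::-1],(650,550),interpolation=cv2.INTER_CUBIC))
```

```text
hole side [ 0.5666 -0.0349  0.06  ] bolt hole [0.5686 0.0642 0.06  ]
0.0855 [315.3815 189.905 ]
0.1075 [315.6212 183.655 ]
0.1315 [315.8916 176.6033]
0.1355 [315.9376 175.4035]
drift net at z [ 0.5609 -0.0375  0.1315]
cols 308..328 z,mm
172 [ 59  59  57  58 222 227 231 224 226 224 225 224 222 222 222 222 220 219
 220 220 218 218]
173 [ 56  58  59  58 219 223 221 222 224 221 221 219 219 219 220 221 217 217
 215 216 217 214]
174 [ 59  58  59  59 216 220 222 219 218 220 218 216 218 216 216 214 216 215
 214 214 212 212]
175 [ 58  58  58  61 212 217 217 218 217 216 216 215 214 213 214 212 213 212
 210 210 210 211]
176 [ 57  59  58  59 209 214 214 213 210 213 212 211 212 211 210 210 209 209
 207  50  53  51]
177 [ 57  58  60  57 134 213 213 211 209 211 209 210 209 143 143 143  47 763
  53  52  53  51]
178 [ 59  59  58  57  57 208 209 207 142 143 143 143 140 140 140 140  48  49
  52  51  52  56]
179 [ 58  59  56  59  59 130 131 140 140 142 139 140 136 132  58  60  45  46
  50  51  50  53]
180 [ 59  58  58  59  57  58 120 128 132 131 133 131 131  56  57  57  38  47
  46  51  49  53]
181 [ 59
[... 924 characters left out ...]
9 58 58 60 61 59 41]
192 [57 60 61 58 59 60 58 59 56 59 58 59 58 57 59 60 61 58 60 60 58 60]
193 [60 58 57 57 57 61 61 59 58 59 55 57 61 59 59 59 59 59 60 58 59 57]
194 [58 58 60 60 57 56 59 57 56 57 58 59 58 57 59 60 59 58 61 58 57 57]
195 [58 57 58 60 58 53 53 54 51 51 57 57 59 58 58 59 58 60 60 59 59 58]
196 [57 59 60 62 56 52 50 51 50 49 52 59 60 58 58 57 60 60 58 58 58 59]
197 [57 58 59 60 57 50 49 50 49 52 49 56 61 60 57 59 57 59 59 58 58 59]
198 [ 61  59  59  58  57  59 763  48  49  49  58  62  58  59  56  56  58  58
  57  58  59  60]
199 [56 59 57 57 59 57 59 60 58 59 58 60 58 58 59 60 60 60 59 57 56 56]
52 [ 0.5654 -0.0411  0.1098] [ 0.5588 -0.0446  0.0891] [ 0.5739 -0.0339  0.1239]
```

View pics/g3.png

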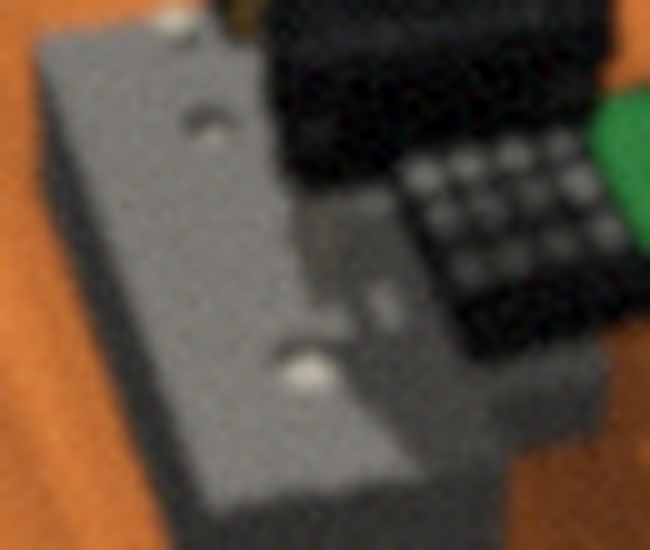

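In the side view the drift hangs straight, with its tip at about (316.5,190). The pin-hole mouth is at (315.3,196.3) and the bar shows bright within it. Relative to the drift, the hole is about 2.5 mm towards -x. I'll descend to just above the plate and read again.

Request:
{"name": "drive_tool", "arguments": {
  "moves": "-0.0025 0.001 0.004 0.1 -0.8; -0.0025 0.001 0.009 0.1 -0.8; -0.0025 0.001 0.014 0.1 -0.8; -0.0025 0.001 0.018 0.1 -0.8; -0.0025 0.001 0.0205 0.1 -0.8; -0.0025 0.001 0.0205 0.1 -0.8; -0.0025 0.001 0.0205 0.1 -0.8; -0.0025 0.001 0.0205 0.1 -0.8"
}}

```text
time_s: 8.05
tool_pos: [0.562, -0.0347, 0.1184]
tool_rot: [-180.0, -0.0, -1.7]
force: [0.3, -0.3, -0.8]
grip_width: 0.0192
```

Run:
```python
from h import *
to(.562,-.0356,.1)
im,d=read_camera("side")
v,u=np.mgrid[184:200,308:326]; k=np.array([at_d("side",(a,b),d[b,a]) for a,b in zip(u.ravel(),v.ravel())]).reshape(16,18,3)
for i in range(16): print(184+i,(k[i,:,2]*1000).astype(int))
```

```text
t 8.05 p [ 0.562  -0.0347  0.1184] rot [-179.9944   -0.0312   -1.6671] F [ 0.334  -0.3204 -0.7969] w 0.01917043204934688
shift x 0.0000 y 0.0009 z 0.0184 turn -0.07
184 [ 58  58  58 109 763 193 763 188 190 190 187 188 121 121 120  59  59  59]
185 [ 58  58  57  60 190 187 123 120 122 120 119 117 110  59  56  60  59  58]
186 [ 58  57  58  58  58 104 116 110 112 111 110 110  60  58  58  58  59  60]
187 [ 57  59  57  61  55  99 101 101 102 103 102  98  59  59  56  57  60  61]
188 [ 57  58  57  59  58  93  98 100  99 101  97  95  61  60  59  57  57  57]
189 [56 58 59 59 59 90 95 97 95 97 95 92 59 59 57 58 59 59]
190 [57 60 57 58 56 87 92 91 93 92 92 59 58 59 59 57 60 58]
191 [63 58 56 57 60 58 88 89 91 88 88 56 58 58 57 58 57 60]
192 [59 59 58 59 57 61 82 85 84 86 82 59 59 59 58 58 59 60]
193 [ 60  59  60  56  59  59  78  79  81  77  59  60 763  57  56  57  58  59]
194 [59 58 60 59 60 57 56 75 76 75 56 60 59 59 59 58 59 59]
195 [57 59 57 59 56 55 54 71 71 52 56 58 57 60 59 58 58 59]
196 [57 58 58 59 55 52 51 65 66 52 56 58 58 60 56 59 57 58]
197 [59 59 57 60 59 49 50 49 50 50 47 62 58 57 61 61 57 58]
198 [60 60 57 58 57 58 50 49 48 50 61 59 58 59 59 59 60 59]
199 [ 59  58 763  59  58  58  57  58  57  59  57  58  60  59  58  57  58  58]
```

Request:
{"name": "drive_tool", "arguments": {
  "moves": "0 0.0015 0 0 -0.8; 0 0.0015 0.003 0 -0.8; 0 0.0015 0.006 0 -0.8; 0 0.0015 0.008 0 -0.8; 0 0.0015 0.010 0 -0.8; 0 0.0015 0.012 0 -0.8; 0 0.0015 0.0135 0 -0.8; 0 0.0015 0.0145 0 -0.8"
}}

```text
time_s: 8.9
tool_pos: [0.5624, -0.0349, 0.1041]
tool_rot: [-179.9, -0.1, -1.6]
force: [0.4, 4.9, 4.1]
grip_width: 0.0193
```

The tip is past the plate. The +y force fits the taper touching the plate hole's -y wall, which puts the hole centre at about y = -0.031. I'll ease off +y and follow the taper down.

Request:
{"name": "drive_tool", "arguments": {
  "moves": "0 -0.001 0 0 -0.8; 0 -0.002 0 0 -0.8; 0 -0.002 0.001 0 -0.8; 0 -0.0023 0.002 0 -0.8; 0 -0.0026 0.003 0 -0.8; 0 -0.0028 0.004 0 -0.8; 0 -0.003 0.005 0 -0.8; 0 -0.003 0.005 0 -0.8"
}}

```text
time_s: 9.7
tool_pos: [0.5619, -0.033, 0.0985]
tool_rot: [-180.0, -0.0, -1.7]
force: [1.7, 3.9, 1.8]
grip_width: 0.0195
```

The tip is inside the bar hole (z 0.0445) with little vertical force. I'll keep following the taper.

Request:
{"name": "drive_tool", "arguments": {
  "moves": "0.0004 -0.0008 0 0 -0.8; 0.0005 -0.0012 0.001 0 -0.8; 0.0005 -0.0015 0.002 0 -0.8; 0.0005 -0.0018 0.003 0 -0.8; 0.0005 -0.002 0.004 0 -0.8; 0.0005 -0.0022 0.005 0 -0.8; 0.0005 -0.0024 0.006 0 -0.8; 0.0005 -0.0024 0.006 0 -0.8"
}}

```text
time_s: 10.5
tool_pos: [0.5629, -0.0314, 0.0933]
tool_rot: [180.0, -0.1, -1.7]
force: [1.1, 2.0, 4.9]
grip_width: 0.0196
```

Request:
{"name": "drive_tool", "arguments": {
  "moves": "0.0004 -0.0003 0.001 0 -0.8; 0.0004 -0.0006 0.002 0 -0.8; 0.0004 -0.0009 0.003 0 -0.8; 0.0004 -0.0011 0.004 0 -0.8; 0.0004 -0.0013 0.005 0 -0.8; 0.0004 -0.0015 0.006 0 -0.8; 0.0004 -0.0016 0.007 0 -0.8; 0.0004 -0.0016 0.007 0 -0.8"
}}

```text
time_s: 11.3
tool_pos: [0.5628, -0.03, 0.0855]
tool_rot: [179.9, -0.0, -1.7]
force: [1.9, 2.0, 2.6]
grip_width: 0.0193
```

Request:
{"name": "drive_tool", "arguments": {
  "moves": "0.0003 0 0.001 0 -0.8; 0.0003 -0.0002 0.002 0 -0.8; 0.0003 -0.0003 0.003 0 -0.8; 0.0003 -0.0003 0.004 0 -0.8; 0.0003 -0.0003 0.005 0 -0.8; 0.0003 -0.0003 0.006 0 -0.8; 0.0003 -0.0003 0.007 0 -0.8; 0.0003 -0.0003 0.007 0 -0.8"
}}

```text
time_s: 12.1
tool_pos: [0.5627, -0.0295, 0.0781]
tool_rot: [180.0, 0.0, -1.7]
force: [0.4, -2.6, -0.9]
grip_width: 0.0193
```

Request:
{"name": "drive_tool", "arguments": {
  "moves": "0 0.0002 0.001 0 -0.8; 0 0.0002 0.002 0 -0.8; 0 0.0002 0.003 0 -0.8; 0 0.0002 0.004 0 -0.8; 0 0.0002 0.005 0 -0.8; 0 0.0002 0.006 0 -0.8; 0 0.0002 0.007 0 -0.8; 0 0.0002 0.007 0 -0.8"
}}

```text
time_s: 12.9
tool_pos: [0.563, -0.0291, 0.0715]
tool_rot: [-180.0, 0.0, -1.7]
force: [0.5, -1.8, -1.0]
grip_width: 0.0194
```

Request:
{"name": "drive_tool", "arguments": {
  "moves": "0 0.0001 0.001 0 -0.8; 0 0.0001 0.002 0 -0.8; 0 0.0001 0.0025 0 -0.8; 0 0.0001 0.003 0 -0.8; 0 0.0001 0.0035 0 -0.8; 0 0.0001 0.004 0 -0.8; 0 0.0001 0.0043 0 -0.8; 0 0.0001 0.0043 0 -0.8"
}}

```text
time_s: 13.7
tool_pos: [0.5631, -0.0291, 0.068]
tool_rot: [-180.0, 0.0, -1.7]
force: [-2.1, -1.6, 5.7]
grip_width: 0.0195
```

Contact came at TCP z 0.068, exactly where the collar should seat. I'll press lightly to confirm, then release and rise.

Request:
{"name": "drive_tool", "arguments": {
  "moves": "0 0 0.0006 0 -0.8; 0 0 0.0010 0 -0.8; 0 0 0.0010 0 -0.8; 0 0 0.0010 0 -0.8; 0 0 0.0010 0 -0.8; 0 0 0.0010 0 -0.8; 0 0 0.0010 0 -0.8; 0 0 0.0010 0 -0.8"
}}

```text
time_s: 14.5
tool_pos: [0.5632, -0.0292, 0.068]
tool_rot: [-179.9, 0.0, -1.7]
force: [-4.7, -1.0, 11.6]
grip_width: 0.0191
```

Request:
{"name": "drive_tool", "arguments": {
  "moves": "0 0 -0.0005 0 -0.3; 0 0 -0.0005 0 -0.1; 0 0 -0.0005 0 0.1; 0 0 -0.001 0 0.1; 0 0 -0.001 0 0.1; 0 0 -0.01 0 0.1; 0 0 -0.03 0 0.1; 0 0 -0.055 0 0.1"
}}

```text
time_s: 15.3
tool_pos: [0.5624, -0.0293, 0.1216]
tool_rot: [180.0, 0.1, -1.7]
force: [1.1, -1.7, -0.9]
grip_width: 0.0477
```

Run:
```python
from h import *
to(.531,-.2945,.14)
ims=[]
for c in("top","side"):
    im,d=read_camera(c); 
    for n,z in(("drift",.06),("bolt",.056)): print(c,n,[(np.round(r["uv"],1),round(r["conf"],2),at_z(c,r["uv"],z)) for r in pinpoint(c,n)[:3]])
    x,y=(260,160) if c=="top" else (270,150)
    ims.append(cv2.resize(im[y:y+90,x:x+80,::-1],(400,450),interpolation=cv2.INTER_CUBIC))
cv2.imwrite("pics/g4.png",np.hstack(ims))
```

```text
t 15.3 p [ 0.5624 -0.0293  0.1216] rot [179.9744   0.1045  -1.681 ] F [ 1.0849 -1.7053 -0.9255] w 0.047731647096338765
shift x -0.0236 y 0.2660 z -0.0184 turn -0.08
top drift []
top bolt [(array([411.9, 237.4]), 0.65, array([ 0.4525, -0.2817,  0.056 ])), (array([414.4, 206.7]), 0.57, array([ 0.5358, -0.2921,  0.056 ])), (array([437.2, 236.8]), 0.52, array([ 0.4524, -0.3503,  0.056 ]))]
side drift [(array([311.4, 195.6]), 0.43, array([ 0.5562, -0.0274,  0.06  ])), (array([403.6, 348.3]), 0.15, array([ 0.5989, -0.4729,  0.06  ]))]
side bolt [(array([336.3, 283.2]), 0.72, array([ 0.5272, -0.2984,  0.056 ])), (array([299. , 294.1]), 0.69, array([ 0.4423, -0.3008,  0.056 ])), (array([296.8, 271.8]), 0.69, array([ 0.4533, -0.2454,  0.056 ]))]
```

View pics/g4.png

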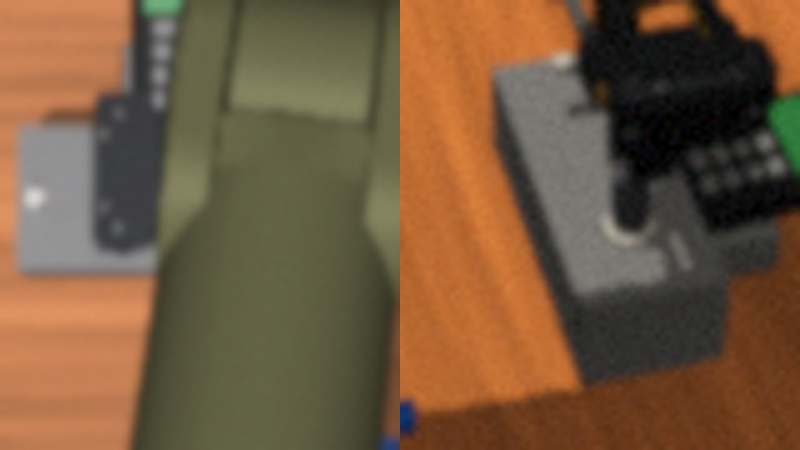

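The drift is seated upright with its collar on the plate (side panel about (628,230)). Now the bolt, at about (0.5305, -0.2945).

Request:
{"name": "drive_tool", "arguments": {
  "moves": "-0.002 0.02 -0.005 0 0.1; -0.006 0.06 -0.005 0 0.1; -0.01 0.105 -0.005 0 0.1; -0.014 0.15 -0.005 0 0.1; -0.018 0.195 -0.005 0 0.1; -0.021 0.235 -0.005 0 0.1; -0.0235 0.26 0 0 0.1; -0.0245 0.266 0.01 0 0.1"
}}

```text
time_s: 16.4
tool_pos: [0.5291, -0.2989, 0.111]
tool_rot: [179.9, 0.0, -2.0]
force: [-0.8, -0.6, -0.8]
grip_width: 0.048
```

```bash
python3 -c "
from h import *
to(.5305,-.2945,.0635)"
```

```text
t 16.4 p [ 0.5291 -0.2989  0.111 ] rot [179.8582   0.0302  -2.0062] F [-0.8336 -0.6034 -0.7646] w 0.047998204710776024
shift x 0.0013 y -0.0044 z 0.0475 turn -0.41
```

Request:
{"name": "drive_tool", "arguments": {
  "moves": "0 0 0 0 0.1; 0 0 0.015 0 0.1; 0 0 0.03 0 0.1; 0 0 0.042 0 0.1; 0 0 0.048 0 0.1; 0 0 0.048 0 0.1; 0 0 0.048 0 -0.3; 0 0 0.048 0 -0.8",
  "grip_force": 8
}}

```text
time_s: 17.2
tool_pos: [0.5314, -0.2947, 0.064]
tool_rot: [180.0, -0.1, -1.7]
force: [-0.3, 0.5, 0.0]
grip_width: 0.0387
```

Request:
{"name": "drive_tool", "arguments": {
  "moves": "0 0 0 0 -0.8; 0 0 0 0 -0.8; 0 0 0 0 -0.8; 0 0 0 0 -0.8; 0 0 0 0 -0.8; 0 0 0 0 -0.8; 0 0 0 0 -0.8; 0 0 0 0 -0.8",
  "grip_force": 8
}}

```text
time_s: 18.0
tool_pos: [0.5313, -0.2943, 0.0638]
tool_rot: [-180.0, -0.0, -1.7]
force: [-1.2, 1.6, 6.2]
grip_width: 0.0228
```

Request:
{"name": "drive_tool", "arguments": {
  "moves": "0 0 0 0 -0.8; 0 0 0 0 -0.8; 0 0 0 0 -0.8; 0 0 0 0 -0.8; 0 0 -0.005 0 -0.8; 0 0 -0.015 0 -0.8; 0 0 -0.035 0 -0.8; 0 0 -0.065 0 -0.8",
  "grip_force": 25
}}

```text
time_s: 18.8
tool_pos: [0.5295, -0.2939, 0.1277]
tool_rot: [-180.0, 0.2, -1.7]
force: [0.4, 0.1, -0.4]
grip_width: 0.0231
```

```bash
python3 -c "
from h import *
to(.565,.0705,.16)"
```

```text
t 18.8 p [ 0.5295 -0.2939  0.1277] rot [-179.9652    0.2011   -1.6857] F [ 0.3745  0.0672 -0.3586] w 0.02307696024757615
shift x 0.0247 y -0.3653 z -0.0323 turn -0.09
```

Request:
{"name": "drive_tool", "arguments": {
  "moves": "0.001 -0.02 -0.025 0 -0.8; 0.004 -0.065 -0.04 0 -0.8; 0.008 -0.112 -0.042 0 -0.8; 0.011 -0.16 -0.042 0 -0.8; 0.014 -0.208 -0.042 0 -0.8; 0.018 -0.256 -0.042 0 -0.8; 0.022 -0.304 -0.042 0 -0.8; 0.0245 -0.345 -0.042 0 -0.8"
}}

```text
time_s: 19.6
tool_pos: [0.5654, 0.0525, 0.1709]
tool_rot: [-180.0, -0.0, -1.6]
force: [0.7, -0.5, -1.5]
grip_width: 0.023
```

```bash
python3 -c "
from h import *
to(.565,.0705,.115)"
```

```text
t 19.6 p [0.5654 0.0525 0.1709] rot [-179.9568   -0.0465   -1.5919] F [ 0.6684 -0.484  -1.5235] w 0.022974109287682905
shift x -0.0009 y -0.0180 z 0.0559 turn 0.01
```

Request:
{"name": "drive_tool", "arguments": {
  "moves": "0.0005 -0.015 0 0 -0.8; 0.0005 -0.02 0.01 0 -0.8; 0.0005 -0.02 0.022 0 -0.8; 0.0005 -0.02 0.036 0 -0.8; 0.0005 -0.02 0.048 0 -0.8; 0.0005 -0.02 0.054 0 -0.8; 0.0005 -0.02 0.054 0 -0.8; 0.0005 -0.02 0.054 0 -0.8"
}}

```text
time_s: 20.4
tool_pos: [0.5667, 0.0692, 0.1165]
tool_rot: [180.0, -0.0, -1.7]
force: [0.2, 0.3, -0.4]
grip_width: 0.0227
```

Run:
```python
from h import *
to(.565,.0705,.11)
im,d=read_camera("side"); p=get_obs()["tool_pos"]
print("tip",proj("side",[p[0],p[1],p[2]-.04]),"hole?",proj("side",[.565,.0705,.06]))
r0,r1,c0,c1=155,178,294,318
v,u=np.mgrid[r0:r1,c0:c1]; k=np.array([at_d("side",(a,b),d[b,a]) for a,b in zip(u.ravel(),v.ravel())]).reshape(r1-r0,c1-c0,3)
for i in range(r1-r0): print(r0+i,*["%3d"%z for z in k[i,:,2]*1000])
```

```text
t 20.4 p [0.5667 0.0692 0.1165] rot [179.9948  -0.0167  -1.7138] F [ 0.2107  0.323  -0.3999] w 0.022738180894888757
shift x -0.0018 y -0.0012 z 0.0065 turn -0.11
tip [304.7539 167.3679] hole? [303.9293 171.8317]
155   0  -1  -2  -1  -2   0 190 194 191 194 192 189 192 191 190 188 189 190 187 187 187 186 185 185
156  -2  -4   0   1   0  -2 188 190 189 190 190 190 187 187 186 186 185 129 763  -2   1  -4  -1   0
157  -3   0   0  -2   0  -3  -2 188 187 186 184 131 129 129 129 131 127 128  -1  -3  -1  -1  -5  -3
158   0   0  -1   0  -1   0  -1 112 116 117 128 128 126 126 125 122 125 123  -1   3  -1  -1   0   0
159  -2  -2  -1   0   0   0  -2 111 111 114 122 123 123 122 122 123 120 122   0   0  58   0   0   1
160   0   0  -3   0  -1  -1  -2  -1 110 111 119 121 120 118 119 119 118 115  57  59  58  -2   3  -1
161   0   1  -2  -1   1  -3  -2  65  64 110 118 117 117 111 111  58  62  60  60  59  57  60  -4   0
162  -1  -1  58  56  59  58  62  64  64  63  99 100 102 102  58  60  59  60  58  58  59  59   0  -1
163  58  60  57  58  62  56  63  63  63  61  98  98  97  95  61  57  58  60  60  58  59 
[... 711 characters left out ...]

171  58  57  60  61  60  59  56  59  58  59  55  55  56  56  56  58  58  60  61  58  59  58  58  58
172  57  58  59  59  61  58  60  58  58  60  55  52  51  54  58  56  60  60  58  59  57  55  58  60
173  59  59  58  59  59  59  57  59  60  60  50  50  46  50  57  59  58  60  58  56  59  59  58  61
174  57  61  58  58  58  59  60  58  59  61  61  58  58  59  60  59  60  57  61  59  58  59  58  60
175  59  60  59  60  59  60  57  59  60  58  57  58  59  58  58  59  60  59  59  61  59  56  60  60
176  58  59  59  57  59  57  58  59  58  59  56  57  58  57  58  59  59  58  57  55  57  60  56  60
177  56  60  58  57  58  59  61  60  59  58  58  57  59  58  58  58  56  60  58  58  58  58  59  60
```

The bolt tip (column 305.5) lines up with the bolt hole (columns 304–307, rows 171–173). I'll shift 1.2 mm towards +y and go down.

Request:
{"name": "drive_tool", "arguments": {
  "moves": "-0.0003 -0.0012 0.003 0 -0.8; -0.0003 -0.0012 0.007 0 -0.8; -0.0003 -0.0012 0.011 0 -0.8; -0.0003 -0.0012 0.015 0 -0.8; -0.0003 -0.0012 0.018 0 -0.8; -0.0003 -0.0012 0.020 0 -0.8; -0.0003 -0.0012 0.022 0 -0.8; -0.0003 -0.0012 0.023 0 -0.8"
}}

```text
time_s: 21.25
tool_pos: [0.5662, 0.0709, 0.0932]
tool_rot: [180.0, 0.0, -1.7]
force: [0.2, -0.2, -1.7]
grip_width: 0.0228
```

Request:
{"name": "drive_tool", "arguments": {
  "moves": "0 0 0.001 0 -0.8; 0 0 0.002 0 -0.8; 0 0 0.003 0 -0.8; 0 0 0.004 0 -0.8; 0 0 0.005 0 -0.8; 0 0 0.006 0 -0.8; 0 0 0.007 0 -0.8; 0 0 0.008 0 -0.8"
}}

```text
time_s: 22.05
tool_pos: [0.5663, 0.071, 0.0853]
tool_rot: [-180.0, -0.0, -1.7]
force: [0.5, 0.0, -1.1]
grip_width: 0.0225
```

Free so far, with the tip already in the bar hole. Continuing down.

Request:
{"name": "drive_tool", "arguments": {
  "moves": "0 0 0.0015 0 -0.8; 0 0 0.003 0 -0.8; 0 0 0.0045 0 -0.8; 0 0 0.006 0 -0.8; 0 0 0.0075 0 -0.8; 0 0 0.009 0 -0.8; 0 0 0.0105 0 -0.8; 0 0 0.012 0 -0.8"
}}

```text
time_s: 22.85
tool_pos: [0.5663, 0.071, 0.0733]
tool_rot: [-180.0, -0.0, -1.7]
force: [-0.4, 0.2, -0.6]
grip_width: 0.0231
```

Request:
{"name": "drive_tool", "arguments": {
  "moves": "0 0 0.001 0 -0.8; 0 0 0.002 0 -0.8; 0 0 0.003 0 -0.8; 0 0 0.0038 0 -0.8; 0 0 0.0044 0 -0.8; 0 0 0.005 0 -0.8; 0 0 0.0055 0 -0.8; 0 0 0.0055 0 -0.8"
}}

```text
time_s: 23.65
tool_pos: [0.5663, 0.071, 0.0679]
tool_rot: [-180.0, -0.0, -1.7]
force: [-0.5, 0.1, -0.6]
grip_width: 0.023
```

Request:
{"name": "drive_tool", "arguments": {
  "moves": "0 0 0.0003 0 -0.8; 0 0 0.0006 0 -0.8; 0 0 0.0009 0 -0.8; 0 0 0.0012 0 -0.8; 0 0 0.0014 0 -0.8; 0 0 0.0014 0 -0.8; 0 0 0.0014 0 -0.8; 0 0 0.0014 0 -0.8"
}}

```text
time_s: 24.45
tool_pos: [0.5664, 0.0709, 0.0678]
tool_rot: [-180.0, -0.0, -1.7]
force: [-4.6, -0.7, 8.9]
grip_width: 0.023
```

The flange is seated (8.9 N, z stopped at 0.0678). Release and rise.

Request:
{"name": "drive_tool", "arguments": {
  "moves": "0 0 -0.001 0 -0.3; 0 0 -0.001 0 -0.1; 0 0 -0.001 0 0.05; 0 0 -0.0015 0 0.05; 0 0 -0.0015 0 0.05; 0 0 -0.01 0 0.05; 0 0 -0.03 0 0.05; 0 0 -0.065 0 0.05"
}}

```text
time_s: 25.25
tool_pos: [0.5645, 0.0706, 0.1306]
tool_rot: [179.9, 0.2, -1.7]
force: [2.0, 1.0, 0.1]
grip_width: 0.0453
```

Request:
{"name": "drive_tool", "arguments": {
  "moves": "0 0 -0.03 0 0.05; 0 0 -0.06 0 0.05; 0 -0.04 -0.08 0 0.05; 0 -0.08 -0.09 0 0.05; 0 -0.12 -0.09 0 0.05; 0 -0.16 -0.09 0 0.05; 0 -0.18 -0.09 0 0.05; 0 -0.18 -0.09 0 0.05"
}}

```text
time_s: 26.05
tool_pos: [0.5705, 0.2548, 0.2211]
tool_rot: [-180.0, 0.0, -1.3]
force: [0.3, -0.2, 0.4]
grip_width: 0.0457
```

Run:
```python
from h import *
print(get_obs()["time_s"],get_obs()["tool_pos"],get_obs()["force"])
ims=[]
for c in("top","side"):
    im,d=read_camera(c); x,y=(255,165) if c=="top" else (270,140)
    for n,xy in(("drift",(.563,-.0295)),("bolt",(.566,.071))):
        v,u=np.mgrid[130:260,240:380]
        k=np.array([at_d(c,(a,b),d[b,a]) for a,b in zip(u.ravel(),v.ravel())])
        s=k[(np.hypot(k[:,0]-xy[0],k[:,1]-xy[1])<.025)&(k[:,2]>.075)&(k[:,2]<.13)]
        print(c,n,len(s),s.mean(0) if len(s) else "",np.percentile(s[:,2],90) if len(s) else "")
    ims.append(cv2.resize(im[y:y+90,x:x+80,::-1],(400,450),interpolation=cv2.INTER_CUBIC))
    cv2.imwrite(f"pics/{c}_end.png",im[:,:,::-1])
cv2.imwrite("pics/g5.png",np.hstack(ims))
```

```text
26.05 [0.5705 0.2548 0.2211] [ 0.2709 -0.2199  0.436 ]Traceback (most recent call last):
  File "<stdin>", line 8, in <module>
  File "h.py", line 10, in at_d
    o,d=ray(cam,uv); return o+d*dep
        ~~~^^^^^^^^
  File "h.py", line 4, in ray
    c=calibration(cam);K=np.array(c["intrinsics"]);T=np.array(c["cam_to_world"])
ValueError: time passes only in moves, steps and waits
```

Run:
```python
from h import *
print(get_obs()["time_s"])
ims=[]
for c in("top","side"):
    cal=calibration(c);K=np.array(cal["intrinsics"]);T=np.array(cal["cam_to_world"])
    im,d=read_camera(c); x,y=(255,155) if c=="top" else (270,140)
    v,u=np.mgrid[:400,:640]
    k=(np.stack([(u-K[0,2])/K[0,0]*d,-(v-K[1,2])/K[1,1]*d,-d],-1)@T[:3,:3].T+T[:3,3]).reshape(-1,3)
    for n,xy in(("drift",(.563,-.0295)),("bolt",(.566,.071))):
        s=k[(np.hypot(k[:,0]-xy[0],k[:,1]-xy[1])<.025)&(k[:,2]>.075)&(k[:,2]<.13)]
        print(c,n,len(s),s.mean(0) if len(s) else "",np.percentile(s[:,2],90) if len(s) else "")
    ims.append(cv2.resize(im[y:y+90,x:x+80,::-1],(400,450),interpolation=cv2.INTER_CUBIC))
    cv2.imwrite(f"pics/{c}_end.png",im[:,:,::-1])
cv2.imwrite("pics/g5.png",np.hstack(ims))
```

```text
26.1
top drift 47 [ 0.5606 -0.0291  0.0999] 0.10415754164107138
top bolt 68 [0.5626 0.0702 0.0927] 0.09648998269691256
side drift 86 [ 0.5647 -0.0346  0.0919] 0.10143281041089652
side bolt 82 [0.5668 0.0656 0.0879] 0.09393452569278005
```

View pics/g5.png

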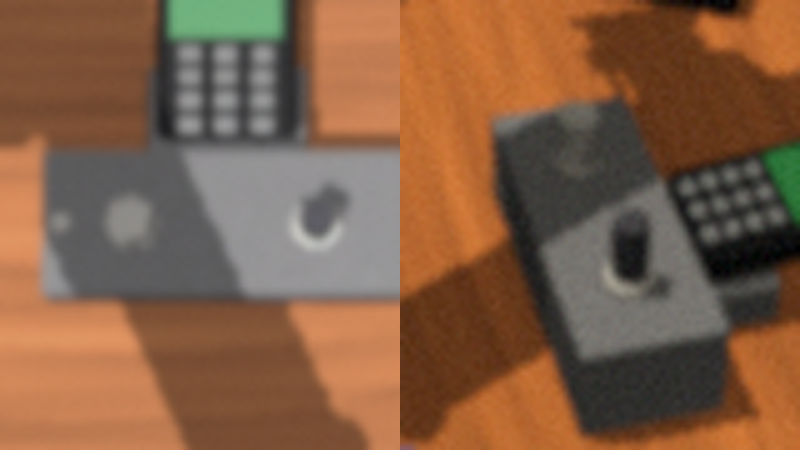

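View pics/top_end.png

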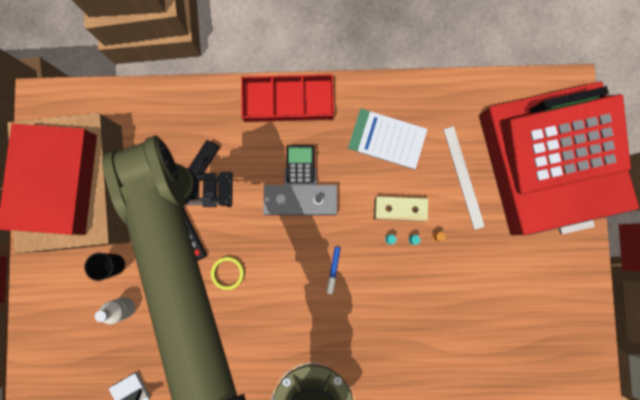

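Both are upright and seated in the mount. The drift is at top pixel (319,199), its top at about 102 mm as it should be when home. The bolt is at (281,199), its top at about 94 mm, also as it should be. The rack is empty, the bystanders show where they were, and the gripper is clear.

```bash
python3 -c "
from cell import *
print(sign_off(), get_obs()['time_s'])"
```

```text
the job is handed in; nothing more can be done
the job is handed in; nothing more can be done
```

The drift and the bolt are both fully home in the mount, and the job was handed in at about 26 s.

- **Drift:** The hole images and the first touch showed the bar had slipped to -y. I started the drift about 4–5 mm to that side and followed its taper down, with at most about 5 N on the way. The collar stopped at its expected height; I pressed it to 11.6 N to confirm, then released it.
- **Bolt:** It went through the plate and bar with almost no force, which suggests the bar is lined up. The flange stopped at its expected height under 8.9 N, and I released it.
- **Last checks:** Side-camera depth put the tops at about 101 mm for the drift and 94 mm for the bolt, against 102 and 94 mm expected. Both stand upright and the gripper is clear.
- **Bystanders:** All six look unmoved in the last top picture, though the arm hides part of the calculator and stapler. I compared them by eye, not by measurement.
- **Disagreements:** The top camera read about 2–2.5 mm higher than the side camera on both heights, and the two differed by a few millimetres sideways. I relied on relative positions and on feel instead. I could not read the bar's slide directly; that it is lined up follows from both parts seating.

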